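# Brush out a tilted blind sleeve at the inspection bench

### The job

Brush out the inside of the tilted sleeve before it is inspected: take the long brush from its pot, run it down the sleeve until its tip lightly presses on the sprung pad at the bottom, draw it up until the bristles show at the mouth, and do this three times. How deep the pad lies is not known, so feel for it and do not press hard. Then stand the brush back in its pot, and leave the jar, the ring and the bolt where they are.

Things in the scene. Friction and masses are not known exactly. Their poses are not given: they have to be found in the camera images.
- brush: long round brush, 200 mm, 90 g, standing bristles down in the pot. Origin: centre of its flat tip (bristle end); z along the shaft to the handle. From the tip: bristle head 0 to 45 mm (black bristles 28 mm across that bend freely, stiff core 18 mm across), steel rod 8 mm thick to 120 mm, round wooden handle 18 mm thick from 120 to 200 mm, gripped in line with the shaft, say 160 mm from the tip
- pot: fixed steel brush pot: round, upright, 40 mm outside, 32 mm inside, 85 mm high, floor 6 mm thick, on an 84 mm round flange 5 mm high. Origin: centre of its underside, z up
- pot_in (a point): centre of the pot's inner floor, 6 mm above the table
- sleeve: fixed aluminium sleeve in a dark steel clamp stand (base plate 150 x 100 mm, two cheeks up to 85 mm high), leaning 25 degrees from vertical with its mouth towards the robot's side. Tube 125 mm long, 42 mm outside, 30 mm bore. Origin: centre of its lower end; z along the bore's axis towards the mouth
- sleeve_mouth (a point): centre of the sleeve's open upper end, about 138 mm above the table; its z axis points out of the bore along the axis
- foot: steel disc, 48 mm across, 10 mm thick, closing the sleeve's lower end, with the rubber-faced sprung pad it carries inside the bore. Origin and axes are the sleeve's, NOT the pad's. The pad's face lies 75 to 105 mm below the mouth, different each time and hidden; it gives 1 mm per 1.2 N, 10 mm at most, and must not be pressed with more than 15 N
- jar: loose white jar with steel lid, 60 mm across, 75 mm high; bystander. Origin: centre of underside
- ring_gauge: loose flat steel ring, 64 mm outside, 36 mm inside, 22 mm high; bystander. Origin: centre of underside
- bolt: loose steel bolt standing on its head, head 22 mm across, 57 mm high; bystander. Origin: centre of underside

How it is judged (in metres and radians):
On the way, in this order (a step that is already met when the one before it is completed fails the run):
1. the brush's tip rests on the pad at the bottom of the sleeve, first time (pressed with more than 1 N) (x of brush in the frame of sleeve_mouth between -0.013 and 0.013 m and y of brush in the frame of sleeve_mouth between -0.013 and 0.013 m and z of brush in the frame of sleeve_mouth below -0.06 m and contact force between brush and foot above 1 N), for 0.05 s.
2. the brush is drawn up until its tip is less than 40 mm inside the mouth, after the first down stroke (z of brush in the frame of sleeve_mouth above -0.04 m), for 0.05 s.
3. the brush's tip rests on the pad at the bottom of the sleeve, second time (pressed with more than 1 N) (all of step 1), for 0.05 s.
4. the brush is drawn up until its tip is less than 40 mm inside the mouth, after the second down stroke (z of brush in the frame of sleeve_mouth above -0.04 m), for 0.05 s.
5. the brush's tip rests on the pad at the bottom of the sleeve, third time (pressed with more than 1 N) (all of step 3), for 0.05 s.
6. the brush is drawn up until its tip is less than 40 mm inside the mouth, after the third down stroke (z of brush in the frame of sleeve_mouth above -0.04 m), for 0.05 s.
At the end, for the whole second after the job is handed in: after three down-and-up strokes, the brush stands released and at rest in its pot, bristles down: tip within 14 mm of the middle of the pot's floor and under 16 mm above the table, leaning less than 0.3 rad; jar, ring and bolt within 20 mm of where they started (horizontal distance between brush and pot_in below 0.014 m and height (world z) of brush below 0.016 m and angle between brush's own z axis and vertical below 0.3 rad and linear speed of brush below 0.02 m/s and distance of each of jar, ring_gauge, bolt from where it was at the start of the episode below 0.02 m); the robot touches nothing.
It fails at once if the brush presses on the pad with more than 15 N (contact force between brush and foot above 15 N).
It fails at once if a bystander (jar, ring or bolt) is shifted by more than 20 mm (distance of any of jar, ring_gauge, bolt from where it was at the start of the episode above 0.02 m).
It also fails if it takes over 67 s, if anything falls off the work surface, if the arm or the gripper's body presses on something with over 40 N, if the wrist force passes 120 N, or if a joint passes its speed limit or range.

### The arm

A 6-joint arm with a two-finger parallel gripper is mounted at the origin on the work surface. World frame = base frame: x ahead of the robot, y to its left, z up, the work surface at z = 0. Lengths are in mm, angles in rad, forces in N, time in s.
With the tool pointing down it reaches from about 350 to 975 mm from the base axis. Payload 7.1 kg.
Tool frame: the origin (TCP) lies between the finger pads; the fingertips stand 19 mm ahead of it and the grasp point (between the pads) is the TCP (ctrl.tcp_to_tips is the distance from the TCP to the fingertips, in mm); z points along the fingers, y is the line along which they close (so a half turn about z gives the same grasp; the last joint's range is limited). The gripper opens to 88 mm and grips with 3 to 60 N. Pads are 20 mm wide; open, the fingers measure 115 mm over their backs; the gripper's body (75 mm by 178 mm) begins 61 mm behind the grasp point.
Start: joints at [1.269, 0.423, 1.63, -0, 1.089, -0.019], TCP at [174.372, 600.166, 241.675] pointing down, gripper open.
Joint ranges: [-3, 3], [-0.9, 2.11], [0.09, 2.58], [-1.31, 4.45], [0.11, 2.69], [-2.54, 2.54]. Speed limits (rad/s): [2.39, 2.39, 3.01, 3.14, 3.14, 3.14].

### API

Orientations are given as a rotation vector (axis times angle).
In Python, from workcell import status, optics, ctrl gives the robot as it stands. The module is installed in compiled form; this text tells all that it offers.
- The arm moves only by the shell command python3 -m inch 'ROWS'. ROWS is JSON, a list that holds one entry, the list of rows, each a list of 7 numbers: the shift along the tool's x, y, z in mm, then the turn, a rotation vector about the tool's x, y, z in rad, then the opening in per cent of the stroke, from 0 (shut) to 100 (fully open). A call has 1 to 20 rows; each row is the pose to reach, as a shift and turn from the pose commanded when the call began, along the tool's axes at that moment; what a row does not reach only later rows make up. A row lasts 1/10 s, in which the tool goes at most 50 mm and 8.59 degrees, less where a joint would pass 70% of its speed; a pose out of reach is approached as far as the arm can. A call with a gripper value outside its range is refused whole. The fingers move at their own pace and stop on an object; the grip force is fixed at half the most. Time passes only in rows, so rows that repeat a pose let the fingers close. It gives the time, the measured TCP pose, the force, the opening and the grip force at its end, in the units of the state.
- status.get_obs(): the state, without advancing time (a new reading comes with each control period).
- optics.get_image(name): name is "side" or "top"; returns a dict with "frame" (384x512x3 uint8, red, green, blue), "fx", "fy", "cx", "cy" (pixels), "k1" (the pictures are not rectified: a ray, as slopes to the right and down, at radius r is drawn at 1 + k1 r^2 times it, then the intrinsics apply), "rvec" (rotation vector, rad) and "tvec" (3), from world to camera coordinates, as OpenCV has them. Camera axes: x right, y down, z forward; pixel columns grow to the right and rows downward; lengths in mm; the calibration is good to about 2 mm. A picture is of the moment at which its call begins. There is no depth.
- ctrl.close_job(): hands the job in; it is judged then, once.
The state is a dict: "t": time; "qpos": joint angles; "qvel": joint speeds; "joint_torque": joint torques, N m; "ee_pos": TCP position; "orientation": TCP orientation; "ft_force": force on the tool from outside, world axes, zero at the start; "moment": the same for the moment, N m; "width": finger opening in mm; "grasp_force": force on a finger pad.
Only numpy, scipy, OpenCV 4.12 (cv2) and the standard library are available. Lean on these libraries where they do the work, as an engineer would, in place of code of your own. Each camera call takes 0.05 s, during which the arm holds its last target. There are 200 camera calls.

## Working session

There is one attempt and no reset: what is moved stays moved. The work goes in short steps, Python scripts to look and compute and a shell command to move; the robot and the scene stay as the last step left them, time stands still between calls to the robot, and variables do not carry over. Pictures are saved under pics/ and viewed, at most 10 in all, crops included, and the job is handed in when it is done.

```bash
mkdir -p pics
cat > h.py <<'E'
import numpy as np, cv2
from scipy.spatial.transform import Rotation as R
from workcell import status, optics, ctrl
E
python3 - <<'E'
from h import *
import pickle
print(status.get_obs())
d={}
for n in("side","top"):
    i=optics.get_image(n); d[n]=i
    cv2.imwrite(f"pics/{n}0.png",cv2.resize(i["frame"][:,:,::-1],(768,576),interpolation=cv2.INTER_CUBIC))
    print(n,{k:v for k,v in i.items() if k!="frame"}, -R.from_rotvec(i["rvec"]).inv().apply(i["tvec"]))
pickle.dump(d,open("im0.pkl","wb"))
E
```

```text
{'t': 0.0, 'qpos': array([ 1.26900771e+00,  4.23786845e-01,  1.63066591e+00,  7.06355556e-06,
        1.08856849e+00, -1.90025954e-02]), 'qvel': array([-1.28673851e-03, -1.95300890e-03, -1.37532704e-03,  1.01526924e-04,
        9.83350636e-04,  3.48020484e-05]), 'joint_torque': array([-7.45177331e-04, -5.44607449e+01, -2.73680323e+01,  6.44807867e-02,
        2.24716763e-02, -7.56231839e-05]), 'ee_pos': array([174.22056394, 599.70274782, 240.94483893]), 'orientation': array([-4.42692619e-01, -3.11000811e+00,  2.21349095e-03]), 'ft_force': array([-0.25505947,  0.8585938 ,  1.04476157]), 'moment': array([ 0.00776287, -0.00273502, -0.03311905]), 'grasp_force': 0.0, 'width': 87.69338370209134}
side {'fx': 432.6735059936477, 'fy': 432.6735059936477, 'cx': 262.90467967271366, 'cy': 191.3879017693852, 'k1': -0.008032816267573593, 'rvec': array([ 0.52388949, -2.56678514,  1.37657213]), 'tvec': array([517.61287777, 202.18486645, 743.71057201])} [283.02664631 669.70175886 577.32373764]
top {'fx': 392.39077959097074, 'fy': 392.39077959097074, 'cx': 257.29986376448323, 'cy': 190.5091472585868, 'k1': -0.1197194205542769, 'rvec': array([ 2.18857833, -2.16301622,  0.16436163]), 'tvec': array([-13.33483586, 574.17971253, 848.53038765])} [470.26683774  21.78387416 910.07611936]
```

View pics/side0.png

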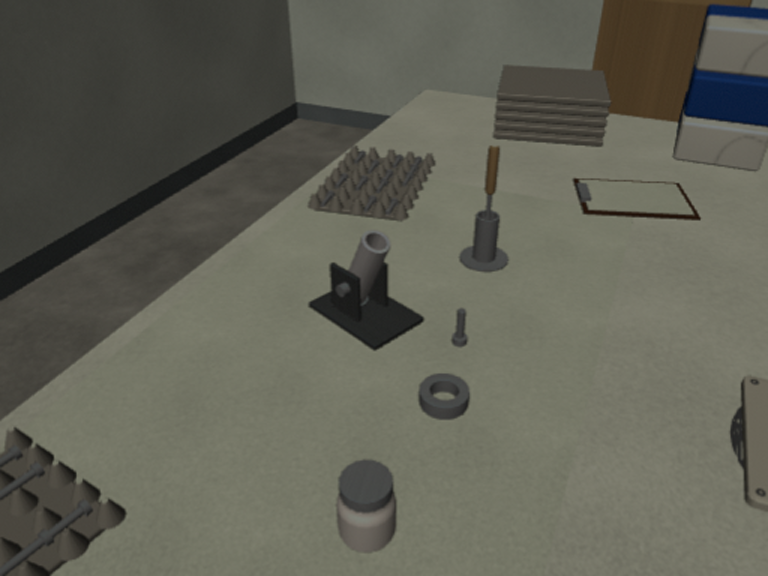

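View pics/top0.png

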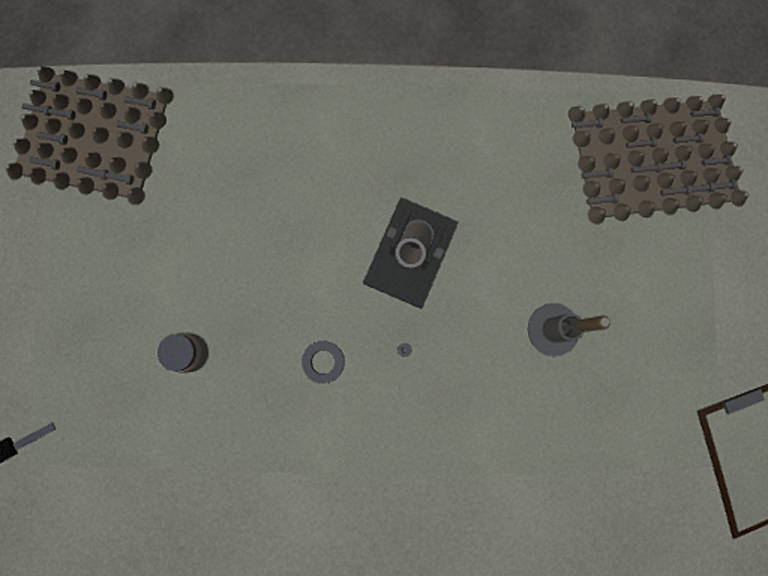

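The side view shows the sleeve mouth at about (375,242), the handle top at (493,150) and the pot flange at (484,259). In the top view the mouth is at (411,252), the handle top at (604,322) and the flange at (554,330). Both are at 1.5x scale. Next I'll look at enlarged crops for precision.

Run:
```python
from h import *
import pickle
d=pickle.load(open("im0.pkl","rb"))
def crop(n,x,y,w=80,h=60):
    c=d[n]["frame"][y:y+h,x:x+w,::-1]
    c=cv2.resize(c,(400,300),interpolation=cv2.INTER_CUBIC)
    return cv2.convertScaleAbs(c,alpha=1.8)
m=np.vstack([np.hstack([crop("side",205,145),crop("top",235,130)]),np.hstack([crop("side",280,90,120,90),crop("top",345,190)])])
cv2.imwrite("pics/m.png",m)
```

```text
(no output)
```

View pics/m.png

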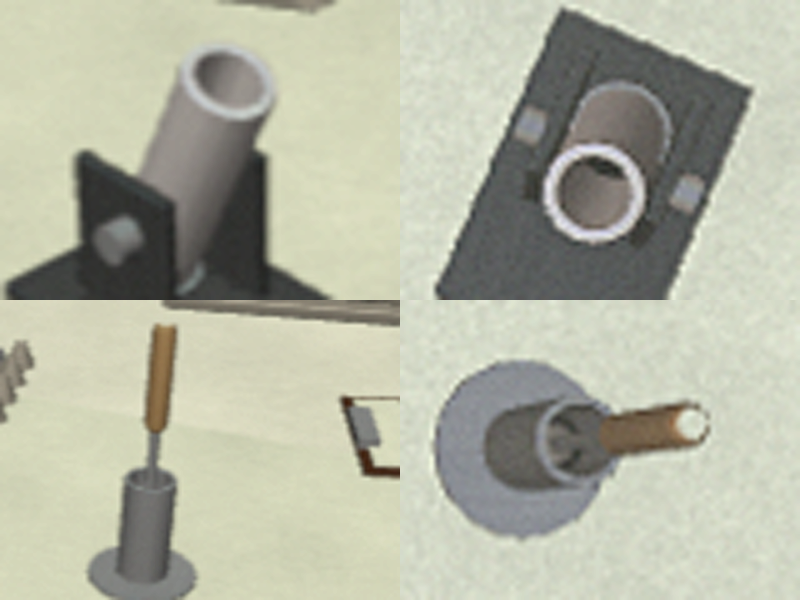

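```bash
cat >> h.py <<'E'
import pickle
from scipy.optimize import least_squares
def proj(im,P):
    K=np.array([[im["fx"],0,im["cx"]],[0,im["fy"],im["cy"]],[0,0,1]])
    return cv2.projectPoints(np.atleast_2d(P).astype(float),im["rvec"],im["tvec"],K,np.array([im["k1"],0,0,0]))[0][:,0]
def ray(im,uv):
    K=np.array([[im["fx"],0,im["cx"]],[0,im["fy"],im["cy"]],[0,0,1]])
    n=cv2.undistortPoints(np.array([[uv]],float),K,np.array([im["k1"],0,0,0]))[0,0]
    Ri=R.from_rotvec(im["rvec"]).inv()
    return -Ri.apply(im["tvec"]),Ri.apply([n[0],n[1],1])
def atz(im,uv,z):
    o,v=ray(im,uv); return o+v*(z-o[2])/v[2]
def tri(ims,uvs,x0=(400,0,100)):
    f=lambda p:np.concatenate([proj(i,p)[0]-u for i,u in zip(ims,uvs)])
    s=least_squares(f,x0); return s.x,s.fun
E
python3 - <<'E'
from h import *
d=pickle.load(open("im0.pkl","rb")); S,T=d["side"],d["top"]
c=lambda x0,y0,u,v,s:np.array([x0+(u+.5)/s-.5,y0+(v+.5)/s-.5])
np.set_printoptions(precision=2,suppress=True)
mS=c(205,145,227.5,82,5);mT=c(235,130,194.5,192,5)
print("mouth",*tri([S,T],[mS,mT]), atz(T,mT,138),atz(S,mS,138))
hS=c(280,90,165,27,10/3);hT=c(345,190,292,124,5)
ht,r=tri([S,T],[hS,hT]);print("handle top",ht,r)
bS=c(280,90,156,131,10/3);bT=c(345,190,202,136,5)
hb,r=tri([S,T],[bS,bT]);print("handle bot",hb,r); v=ht-hb;print(np.linalg.norm(v),v/np.linalg.norm(v))
print("flange",atz(T,c(345,190,122,149,5),5),"rim",atz(T,c(345,190,178,145,5),85), atz(S,c(280,90,149,180,10/3),85))
cs=[atz(T,np.array(p)/1.5,10) for p in[(401,197),(458,222),(422,308),(363,283)]]
for i in range(4):
    e=cs[(i+1)%4]-cs[i];print("edge",cs[i],np.linalg.norm(e),np.degrees(np.arctan2(e[1],e[0])))
for n,p,z in[("jar",(178,352),75),("ring",(323,362),22),("bolt",(404,350),57)]:print(n,atz(T,np.array(p)/1.5,z))
a=c(235,130,134,127,5);b=c(235,130,289,193,5)
e=atz(T,b,60)-atz(T,a,60);print("trunnion",np.degrees(np.arctan2(e[1],e[0])))
E
```

```text
mouth [607.34 -35.64 135.73] [-0.42 -0.06  0.14  0.39] [607.73 -35.2  138.  ] [604.77 -32.12 138.  ]
handle top [ 512.54 -272.96  202.16] [-0.54 -0.02  0.11  0.42]
handle bot [ 511.23 -266.17  125.86] [-0.92 -0.04  0.21  0.76]
76.61322384919646 [ 0.02 -0.09  1.  ]
flange [ 512.97 -270.93    5.  ] rim [ 511.06 -269.94   85.  ] [ 511.25 -268.46   85.  ]
edge [718.22 -29.7   10.  ] 97.93565681070072 -113.17871091455179
edge [ 679.68 -119.73   10.  ] 147.47127583339406 157.44865763226412
edge [543.48 -63.18  10.  ] 98.60558808843015 67.66374253564642
edge [580.96  28.03  10.  ] 148.91530412618786 -22.811093634206497
jar [470.82 288.79  75.  ]
ring [459.52  86.18  22.  ]
bolt [478.45 -32.86  57.  ]
trunnion -112.5018232177517
```

```bash
cat >> h.py <<'E'
def cur():
    o=status.get_obs(); return np.array(o["ee_pos"]),R.from_rotvec(o["orientation"]),o
def delta(p,Rt):
    p0,R0,o=cur()
    return np.round(np.r_[R0.inv().apply(np.array(p)-p0),(R0.inv()*Rt).as_rotvec()],3)
E
python3 - <<'E'
from h import *
p,r,o=cur(); print(r.as_matrix().round(3))
q=1.269; az=np.arctan2(-271,512)
Rt=R.from_rotvec([0,0,az-q])*r
print(delta([512,-271,290],Rt).tolist())
E
```

```text
[[-0.96   0.279 -0.   ]
 [ 0.279  0.96  -0.001]
 [ 0.    -0.001 -1.   ]]
[-567.316, -741.948, -47.995, -0.0, 0.002, 1.756]
```

```bash
python3 -m inch '[[[-567,-742,-48,0,0,1.756,100],[-567,-742,-48,0,0,1.756,100],[-567,-742,-48,0,0,1.756,100],[-567,-742,-48,0,0,1.756,100],[-567,-742,-48,0,0,1.756,100],[-567,-742,-48,0,0,1.756,100],[-567,-742,-48,0,0,1.756,100],[-567,-742,-48,0,0,1.756,100],[-567,-742,-48,0,0,1.756,100],[-567,-742,-48,0,0,1.756,100],[-567,-742,-48,0,0,1.756,100],[-567,-742,-48,0,0,1.756,100],[-567,-742,-48,0,0,1.756,100],[-567,-742,-48,0,0,1.756,100],[-567,-742,-48,0,0,1.756,100],[-567,-742,-48,0,0,1.756,100],[-567,-742,-48,0,0,1.756,100],[-567,-742,-48,0,0,1.756,100],[-567,-742,-48,0,0,1.756,100],[-567,-742,-48,0,0,1.756,100]]]'
python3 - <<'E'
from h import *
p,r,o=cur(); print(p,r.as_matrix().round(3),o["qpos"].round(2))
print(delta([512,-271,290],R.from_rotvec([0,0,np.arctan2(-271,512)-1.269])*R.from_rotvec([-.4427,-3.11,.0022])))
E
```

```text
t: 2.1
ee_pos: [512.9, -274.4, 289.3]
orientation: [2.678, 1.641, 0.0]
ft_force: [0.3, 0.3, -0.6]
width: 87.8
grasp_force: 0.0
[ 512.88772231 -274.35613837  289.32504411] [[ 0.454  0.891  0.001]
 [ 0.891 -0.454 -0.001]
 [-0.001  0.001 -1.   ]] [-0.51  0.31  1.68 -0.    1.15 -0.04]
[ 2.587e+00 -2.314e+00 -6.790e-01  3.000e-03  1.000e-03 -4.000e-03]
```

```bash
python3 -m inch '[[[3,-2,30,0,0,0,100],[3,-2,60,0,0,0,100],[3,-2,90,0,0,0,100],[3,-2,110,0,0,0,100],[3,-2,123,0,0,0,100],[3,-2,123,0,0,0,100],[3,-2,123,0,0,0,100],[3,-2,123,0,0,0,60]]]'
python3 - <<'E'
from h import *
ims=[optics.get_image(n)["frame"] for n in("side","top")]
a=cv2.resize(ims[0][60:210,250:400],(400,400)); b=cv2.resize(ims[1][130:280,300:450],(400,400))
cv2.imwrite("pics/g.png",cv2.convertScaleAbs(np.hstack([a,b])[:,:,::-1],alpha=1.6)); print(cur()[0])
E
```

```text
t: 2.9
ee_pos: [512.1, -267.2, 167.9]
orientation: [2.674, 1.645, 0.002]
ft_force: [-0.4, -0.7, 0.2]
width: 83.1
grasp_force: 0.0
[ 511.98352445 -267.27149452  167.87924034]
```

View pics/g.png

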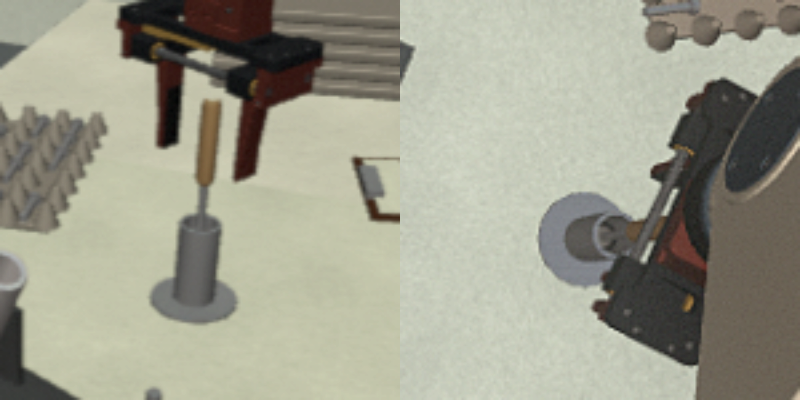

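The handle stands between the open fingers, at about (208,140) in the left crop. I'll shift slightly and close.

```bash
python3 -m inch '[[[-3,1,2,0,0,0,60],[-3,1,2,0,0,0,40],[-3,1,2,0,0,0,20],[-3,1,2,0,0,0,12],[-3,1,2,0,0,0,12],[-3,1,2,0,0,0,12],[-3,1,2,0,0,0,12],[-3,1,2,0,0,0,12],[-3,1,2,0,0,0,12],[-3,1,2,0,0,0,12]]]'
```

```text
t: 4.0
ee_pos: [510.9, -270.1, 164.7]
orientation: [-2.676, -1.646, 0.0]
ft_force: [-0.9, 0.3, 0.0]
width: 17.4
grasp_force: 30.0
```

```bash
python3 -m inch '[[[0,0,-10,0,0,0,0],[0,0,-30,0,0,0,0],[0,0,-55,0,0,0,0],[0,0,-80,0,0,0,0],[0,0,-105,0,0,0,0],[0,0,-130,0,0,0,0],[0,0,-150,0,0,0,0],[0,0,-160,0,0,0,0],[0,0,-160,0,0,0,0],[0,0,-160,0,0,0,0],[0,0,-160,0,0,0,0]]]'
python3 - <<'E'
from h import *
d={n:optics.get_image(n) for n in("side","top")}; pickle.dump(d,open("im1.pkl","wb"))
p,r,o=cur(); print(p,o["ft_force"],o["qpos"].round(2))
z=r.as_matrix()[:,2]
for n in d: print(n,proj(d[n],[p+z*158.7,p+z*113,p+z*40]).round(1).tolist())
a=cv2.resize(d["side"]["frame"][30:180,250:400],(400,400),interpolation=cv2.INTER_CUBIC); b=cv2.resize(d["top"]["frame"][130:280,300:450],(400,400),interpolation=cv2.INTER_CUBIC)
cv2.imwrite("pics/l.png",cv2.convertScaleAbs(np.hstack([a,b])[:,:,::-1],alpha=1.8))
E
```

```text
t: 5.1
ee_pos: [510.3, -269.8, 323.4]
orientation: [-2.674, -1.645, 0.002]
ft_force: [0.5, -0.5, -0.7]
width: 17.9
grasp_force: 30.0
[ 510.45844966 -269.88149472  323.49575991] [ 0.5916823   0.39291843 -1.14613281] [-0.51  0.27  1.66 -0.    1.22 -0.04]
side [[327.8, 113.4], [329.5, 94.9], [332.5, 63.4]]
top [[394.0, 217.1], [403.3, 215.8], [420.7, 213.3]]
```

View pics/l.png

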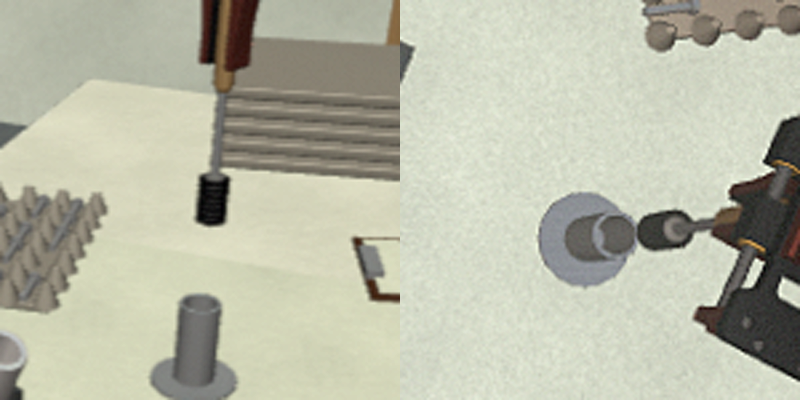

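Run:
```python
from h import *
d=pickle.load(open("im1.pkl","rb")); S,T=d["side"],d["top"]
p,r,o=cur(); z=r.as_matrix()[:,2]
c=lambda u,v,x,y:np.array([x+(u+.5)*.375-.5,y+(v+.5)*.375-.5])
for n,a,b,L in[("head top",(212,177),(278,229),113.7),("hbot",(224,90),(317,223),38.7),("tip",(211,219),(256,232),158.7)]:
    x,f=tri([S,T],[c(*a,250,30),c(*b,300,130)]); print(n,x.round(1),f.round(2),"tool-frame offset",r.inv().apply(x-p-z*L).round(1))
# pose above sleeve
az=np.radians(157.3); A=np.array([np.sin(.4363)*np.cos(az),np.sin(.4363)*np.sin(az),np.cos(.4363)])
print(A)
```

```text
head top [ 511.1 -272.6  206.5] [ 0.15  0.01 -0.03 -0.12] tool-frame offset [-2.2  2.1  3.3]
hbot [ 509.  -265.8  284.9] [-1.03 -0.04  0.2   0.75] tool-frame offset [ 3.  -3.1 -0.1]
tip [ 510.  -272.2  167.9] [-0.55 -0.02  0.12  0.44] tool-frame offset [-2.3  1.  -3.1]
[-0.38985443  0.16307964  0.90632144]
```

```bash
cat >> h.py <<'E'
az=np.radians(157.3); A=np.array([np.sin(.4363)*np.cos(az),np.sin(.4363)*np.sin(az),np.cos(.4363)])
M=np.array([607.2,-35.6,137.0]); OFF=np.array([-2,1.5,158.7])
def sleeve_R(Ry):  # tilt yawed tool so that its z = -A
    z=Ry.as_matrix()[:,2]; w=np.cross(z,-A); s=np.linalg.norm(w)
    return R.from_rotvec(w/s*np.arctan2(s,z@-A))*Ry
E
python3 - <<'E'
from h import *
p,r,o=cur()
az1=np.arctan2(-3,529)
Rt=sleeve_R(R.from_rotvec([0,0,az1-np.arctan2(p[1],p[0])])*r)
pt=M+A*40-Rt.apply(OFF); print(pt,delta(pt,Rt).tolist()); print(Rt.as_matrix().round(3))
E
```

```text
[528.398102    -1.29396787 316.1683483 ] [247.796, -105.142, 7.56, -0.436, -0.074, -0.473]
[[ 0.022  0.921  0.39 ]
 [ 0.986  0.046 -0.163]
 [-0.168  0.388 -0.906]]
```

```bash
python3 -m inch '[[[10,-4,0,-0.02,0,-0.02,0],[30,-13,1,-0.055,-0.01,-0.06,0],[60,-25,2,-0.11,-0.02,-0.12,0],[90,-38,3,-0.16,-0.03,-0.17,0],[120,-51,4,-0.21,-0.035,-0.23,0],[150,-64,5,-0.265,-0.045,-0.29,0],[180,-76,6,-0.32,-0.055,-0.34,0],[205,-87,7,-0.36,-0.06,-0.39,0],[230,-98,7,-0.405,-0.07,-0.44,0],[243,-103,7.5,-0.428,-0.073,-0.465,0],[247.8,-105.1,7.6,-0.436,-0.074,-0.473,0],[247.8,-105.1,7.6,-0.436,-0.074,-0.473,0],[247.8,-105.1,7.6,-0.436,-0.074,-0.473,0],[247.8,-105.1,7.6,-0.436,-0.074,-0.473,0]]]'
python3 - <<'E'
from h import *
d={n:optics.get_image(n) for n in("side","top")}; pickle.dump(d,open("im2.pkl","wb"))
p,r,o=cur(); m=r.as_matrix();print(p,m[:,2],A,(r.apply(OFF)+p-M-A*40).round(2),o["ft_force"],o["qpos"].round(2))
a=cv2.resize(d["side"]["frame"][100:220,170:290],(400,400),interpolation=cv2.INTER_CUBIC); b=cv2.resize(d["top"]["frame"][110:230,215:335],(400,400),interpolation=cv2.INTER_CUBIC)
cv2.imwrite("pics/s.png",cv2.convertScaleAbs(np.hstack([a,b])[:,:,::-1],alpha=1.8))
E
```

```text
t: 6.6
ee_pos: [529.0, -2.2, 317.1]
orientation: [1.917, 1.939, 0.227]
ft_force: [0.0, 0.2, -1.5]
width: 17.5
grasp_force: 30.0
[529.02497564  -2.28977182 317.12996548] [ 0.39112928 -0.16396901 -0.90561142] [-0.38985443  0.16307964  0.90632144] [ 0.83 -1.14  1.08] [-0.68459326 -0.82292398 -1.76448786] [ 0.08  0.04  2.01 -0.3   0.71  0.26]
```

View pics/s.png

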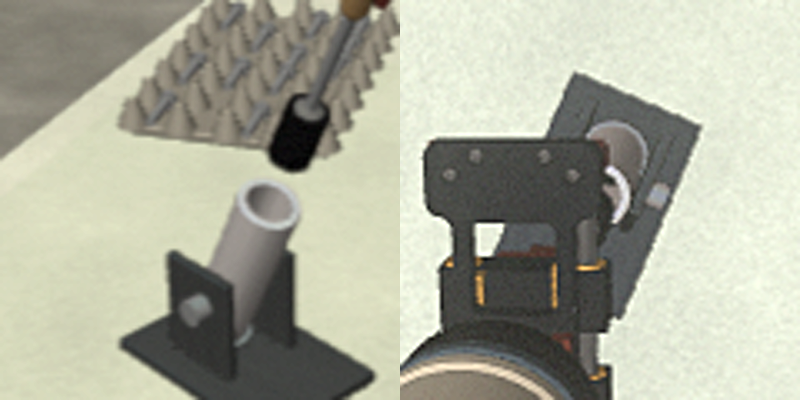

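In the side view the brush axis runs from (311,107) to (289,157) and extrapolates to about 2.4 crop px left of the mouth centre (269,208), roughly 1.5 mm, with matching slope. The top view is blocked by the gripper. I'll enter carefully with a small correction.

```bash
python3 -m inch '[[[0.8,-2,0,0,0,0,0],[0.8,-2,10,0,0,0,0],[0.8,-2,20,0,0,0,0],[0.8,-2,28,0,0,0,0],[0.8,-2,36,0,0,0,0],[0.8,-2,43,0,0,0,0],[0.8,-2,50,0,0,0,0],[0.8,-2,50,0,0,0,0],[0.8,-2,50,0,0,0,0]]]'
python3 -c "
from h import *
p,r,o=cur();print((r.apply(OFF)+p-M)@A,r.inv().apply(o['ft_force']),o['moment'])"
python3 -m inch '[[[0,0,5,0,0,0,0],[0,0,10,0,0,0,0],[0,0,15,0,0,0,0],[0,0,20,0,0,0,0],[0,0,20,0,0,0,0],[0,0,20,0,0,0,0]]]'
python3 - <<'E'
from h import *
d=optics.get_image("side")
p,r,o=cur();print((r.apply(OFF)+p-M)@A,r.inv().apply(o['ft_force']),o['moment'])
a=cv2.resize(d["frame"][80:200,190:290],(500,600),interpolation=cv2.INTER_CUBIC)
cv2.imwrite("pics/i.png",cv2.convertScaleAbs(a[:,:,::-1],alpha=1.8))
E
```

```text
t: 7.6
ee_pos: [546.7, -9.1, 270.7]
orientation: [1.916, 1.94, 0.227]
ft_force: [0.5, -0.6, -0.5]
width: 17.5
grasp_force: 30.0
-9.569585865132476 [-0.44941267  0.19871713  0.77441118] [0.09392226 0.3027775  0.05001885]
t: 8.2
ee_pos: [554.4, -12.4, 252.5]
orientation: [1.916, 1.94, 0.226]
ft_force: [0.7, -0.6, -0.3]
width: 17.4
grasp_force: 30.0
-29.456065146002796 [-0.58105546 -0.5041193   1.10408977] [0.05880086 0.28414693 0.00097701]
```

View pics/i.png

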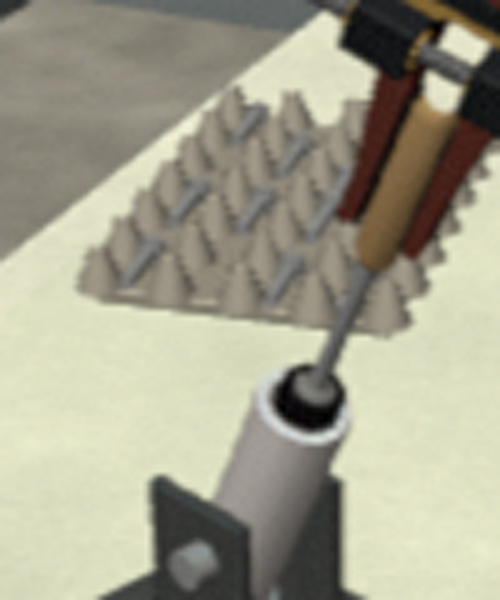

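The head is in the sleeve mouth, with the core near (315,390) and black bristles all round inside the white rim. Forces are small.

```bash
python3 -m inch '[[[0,0,8,0,0,0,0],[0,0,16,0,0,0,0],[0,0,24,0,0,0,0],[0,0,32,0,0,0,0],[0,0,38,0,0,0,0],[0,0,40,0,0,0,0],[0,0,40,0,0,0,0],[0,0,40,0,0,0,0]]]'
python3 -c "
from h import *
p,r,o=cur();print((r.apply(OFF)+p-M)@A,r.inv().apply(o['ft_force']),o['moment'])"
python3 -m inch '[[[0,0,1,0,0,0,0],[0,0,2,0,0,0,0],[0,0,3,0,0,0,0],[0,0,4,0,0,0,0],[0,0,4,0,0,0,0]]]'
python3 -c "
from h import *
p,r,o=cur();print((r.apply(OFF)+p-M)@A,r.inv().apply(o['ft_force']),o['moment'])"
```

```text
t: 9.05
ee_pos: [570.2, -18.8, 216.6]
orientation: [1.915, 1.94, 0.227]
ft_force: [-0.3, 0.5, -1.4]
width: 17.8
grasp_force: 30.0
-69.35658384441439 [ 0.67974154 -0.76367458  1.04467196] [ 0.00492571  0.31509674 -0.03276232]
t: 9.55
ee_pos: [571.7, -19.5, 212.8]
orientation: [1.916, 1.94, 0.227]
ft_force: [-0.1, 0.5, -1.1]
width: 17.7
grasp_force: 30.0
-73.48826723722792 [ 0.70513394 -0.4776561   0.93332898] [ 0.06754541  0.27192504 -0.02277232]
```

```bash
cat > f.py <<'E'
from h import *
p,r,o=cur();print(((r.apply(OFF)+p-M)@A).round(1),r.inv().apply(o['ft_force']).round(1),o['width'].round(1))
E
python3 -m inch '[[[0,0,1,0,0,0,0],[0,0,2,0,0,0,0],[0,0,3,0,0,0,0],[0,0,3,0,0,0,0]]]' >/dev/null; python3 f.py
python3 -m inch '[[[0,0,1,0,0,0,0],[0,0,2,0,0,0,0],[0,0,3,0,0,0,0],[0,0,3,0,0,0,0]]]'>/dev/null; python3 f.py
```

```text
Traceback (most recent call last):
  File "f.py", line 2, in <module>
    p,r,o=cur();print(((r.apply(OFF)+p-M)@A).round(1),r.inv().apply(o['ft_force']).round(1),o['width'].round(1))
                                                                                            ^^^^^^^^^^^^^^^^
AttributeError: 'float' object has no attribute 'round'
Traceback (most recent call last):
  File "f.py", line 2, in <module>
    p,r,o=cur();print(((r.apply(OFF)+p-M)@A).round(1),r.inv().apply(o['ft_force']).round(1),o['width'].round(1))
                                                                                            ^^^^^^^^^^^^^^^^
AttributeError: 'float' object has no attribute 'round'
```

```bash
python3 f.py
```

```text
Traceback (most recent call last):
  File "f.py", line 2, in <module>
    p,r,o=cur();print(((r.apply(OFF)+p-M)@A).round(1),r.inv().apply(o['ft_force']).round(1),o['width'].round(1))
                                                                                            ^^^^^^^^^^^^^^^^
AttributeError: 'float' object has no attribute 'round'
```

```bash
sed -i "s/o\['width'\].round(1)/round(o['width'],1),round(o['t'],2)/" f.py; python3 f.py
```

```text
-79.6 [-0.  -0.8  0.7] 17.2 10.35
```

```bash
python3 -m inch '[[[0,0,1,0,0,0,0],[0,0,2,0,0,0,0],[0,0,3,0,0,0,0],[0,0,3,0,0,0,0]]]' >/dev/null; python3 f.py
python3 -m inch '[[[0,0,1,0,0,0,0],[0,0,2,0,0,0,0],[0,0,3,0,0,0,0],[0,0,3,0,0,0,0]]]'>/dev/null; python3 f.py
```

```text
-82.6 [0.4 0.4 1.4] 17.3 10.75
-85.6 [-0.3 -0.7  0.6] 17.4 11.15
```

```bash
python3 -m inch '[[[0,0,1,0,0,0,0],[0,0,2,0,0,0,0],[0,0,3,0,0,0,0],[0,0,3,0,0,0,0]]]' >/dev/null; python3 f.py
python3 -m inch '[[[0,0,1,0,0,0,0],[0,0,2,0,0,0,0],[0,0,3,0,0,0,0],[0,0,3,0,0,0,0]]]'>/dev/null; python3 f.py
```

```text
-88.4 [ 0.6 -1.2 -0.3] 17.5 11.55
-91.4 [ 0.6 -0.8 -4.2] 17.6 11.95
```

Pad contact begins at about 88 mm; now about 5 N. I'll hold briefly, draw up 60 mm, then repeat.

```bash
python3 -m inch '[[[0,0,0,0,0,0,0],[0,0,0,0,0,0,0],[0,0,0,0,0,0,0]]]' >/dev/null; python3 f.py
python3 -m inch '[[[0,0,-6,0,0,0,0],[0,0,-15,0,0,0,0],[0,0,-25,0,0,0,0],[0,0,-35,0,0,0,0],[0,0,-45,0,0,0,0],[0,0,-54,0,0,0,0],[0,0,-61,0,0,0,0],[0,0,-61,0,0,0,0],[0,0,-61,0,0,0,0],[0,0,-61,0,0,0,0]]]' >/dev/null; python3 f.py
python3 -m inch '[[[0,0,6,0,0,0,0],[0,0,15,0,0,0,0],[0,0,25,0,0,0,0],[0,0,35,0,0,0,0],[0,0,43,0,0,0,0],[0,0,50,0,0,0,0],[0,0,53,0,0,0,0],[0,0,55,0,0,0,0],[0,0,57,0,0,0,0],[0,0,59,0,0,0,0],[0,0,60,0,0,0,0],[0,0,60,0,0,0,0],[0,0,60,0,0,0,0]]]' >/dev/null; python3 f.py
```

```text
-91.3 [ 0.4 -1.  -3.2] 17.5 12.25
-30.7 [-0.3 -1.1  0.8] 17.7 13.25
-90.1 [-0.6 -0.7 -4.5] 17.9 14.55
```

```bash
python3 -m inch '[[[0,0,1,0,0,0,0],[0,0,1,0,0,0,0],[0,0,1,0,0,0,0]]]' >/dev/null; python3 f.py
python3 -m inch '[[[0,0,-6,0,0,0,0],[0,0,-15,0,0,0,0],[0,0,-25,0,0,0,0],[0,0,-35,0,0,0,0],[0,0,-45,0,0,0,0],[0,0,-54,0,0,0,0],[0,0,-61,0,0,0,0],[0,0,-61,0,0,0,0],[0,0,-61,0,0,0,0],[0,0,-61,0,0,0,0]]]' >/dev/null; python3 f.py
python3 -m inch '[[[0,0,6,0,0,0,0],[0,0,15,0,0,0,0],[0,0,25,0,0,0,0],[0,0,35,0,0,0,0],[0,0,43,0,0,0,0],[0,0,50,0,0,0,0],[0,0,53,0,0,0,0],[0,0,55,0,0,0,0],[0,0,57,0,0,0,0],[0,0,59,0,0,0,0],[0,0,61,0,0,0,0],[0,0,61,0,0,0,0],[0,0,61,0,0,0,0],[0,0,61,0,0,0,0]]]' >/dev/null; python3 f.py
```

```text
-91.3 [ 0.1 -1.6 -4.9] 17.4 14.85
-30.7 [ 0.  -0.2  1.7] 17.6 15.85
-91.2 [ 0.3 -0.6 -4.3] 17.7 17.25
```

```bash
python3 -m inch '[[[0,0,-6,0,0,0,0],[0,0,-20,0,0,0,0],[0,0,-35,0,0,0,0],[0,0,-50,0,0,0,0],[0,0,-61,0,0,0,0],[0,0,-61,0,0,0,0],[0,0,-61,0,0,0,0],[0,0,-75,0,0,0,0],[0,0,-90,0,0,0,0],[0,0,-105,0,0,0,0],[0,0,-120,0,0,0,0],[0,0,-131,0,0,0,0],[0,0,-131,0,0,0,0],[0,0,-131,0,0,0,0]]]' >/dev/null; python3 f.py
python3 - <<'E'
from h import *
Rt=R.from_rotvec([-2.674,-1.645,.002])
print(delta([510.5,-269.9,323.5],Rt).tolist())
E
```

```text
39.6 [-0.1 -1.   1. ] 17.9 18.65
[-266.755, -24.721, 29.833, 0.438, 0.075, 0.473]
```

```bash
python3 -m inch '[[[-11,-1,1.2,0.02,0.003,0.02,0],[-32,-3,3.6,0.053,0.009,0.057,0],[-64,-6,7.2,0.105,0.018,0.114,0],[-96,-9,10.7,0.158,0.027,0.17,0],[-128,-11.9,14.3,0.21,0.036,0.227,0],[-160,-14.8,17.9,0.263,0.045,0.284,0],[-192,-17.8,21.5,0.315,0.054,0.34,0],[-219,-20.3,24.5,0.36,0.062,0.388,0],[-246,-22.8,27.5,0.404,0.069,0.436,0],[-260,-24.1,29.1,0.427,0.073,0.461,0],[-266.8,-24.7,29.8,0.438,0.075,0.473,0],[-266.8,-24.7,29.8,0.438,0.075,0.473,0],[-266.8,-24.7,29.8,0.438,0.075,0.473,0],[-266.8,-24.7,29.8,0.438,0.075,0.473,0],[-266.8,-24.7,29.8,0.438,0.075,0.473,0]]]'
python3 - <<'E'
from h import *
d={n:optics.get_image(n) for n in("side","top")}; pickle.dump(d,open("im3.pkl","wb"))
p,r,o=cur(); print(p,r.as_matrix().round(3)); print(delta([510.5,-269.9,323.5],R.from_rotvec([-2.674,-1.645,.002])).tolist())
a=cv2.resize(d["side"]["frame"][30:180,250:400],(400,400),interpolation=cv2.INTER_CUBIC); b=cv2.resize(d["top"]["frame"][130:280,300:450],(400,400),interpolation=cv2.INTER_CUBIC)
cv2.imwrite("pics/r.png",cv2.convertScaleAbs(np.hstack([a,b])[:,:,::-1],alpha=1.8))
E
```

```text
t: 20.15
ee_pos: [510.6, -269.1, 323.8]
orientation: [-2.673, -1.647, 0.001]
ft_force: [-0.1, -0.5, -1.1]
width: 17.5
grasp_force: 30.0
[ 510.63103569 -269.29464759  323.81564395] [[ 0.45   0.893 -0.001]
 [ 0.893 -0.45   0.001]
 [ 0.001 -0.002 -1.   ]]
[-0.6, 0.156, 0.315, 0.001, -0.001, 0.001]
```

View pics/r.png

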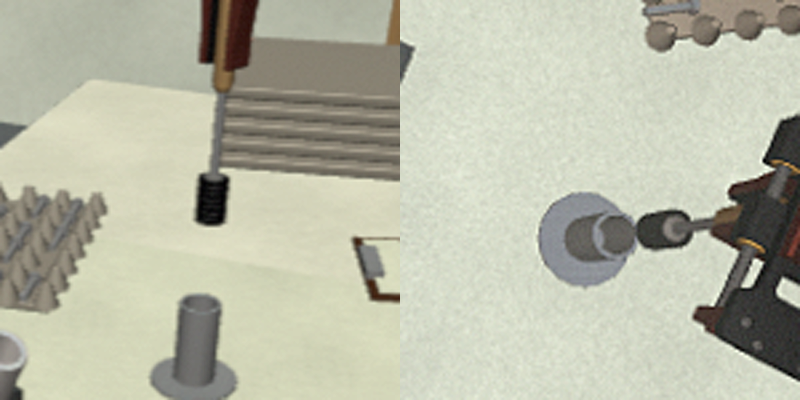

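The brush hangs exactly as when first lifted: tip at about (211,220) in the left crop, over the pot mouth at (200,303). I'll lower it along the path it came out.

```bash
python3 -m inch '[[[-0.6,0,10,0,0,0,0],[-0.6,0,30,0,0,0,0],[-0.6,0,50,0,0,0,0],[-0.6,0,65,0,0,0,0],[-0.6,0,80,0,0,0,0],[-0.6,0,92,0,0,0,0],[-0.6,0,104,0,0,0,0],[-0.6,0,104,0,0,0,0]]]'
python3 f.py
python3 -m inch '[[[0,0,12,0,0,0,0],[0,0,24,0,0,0,0],[0,0,36,0,0,0,0],[0,0,46,0,0,0,0],[0,0,52,0,0,0,0],[0,0,53,0,0,0,0],[0,0,53,0,0,0,0],[0,0,53,0,0,0,0]]]'; python3 f.py
```

```text
t: 21.05
ee_pos: [509.2, -269.8, 217.8]
orientation: [-2.672, -1.644, 0.003]
ft_force: [0.0, -0.5, -1.0]
width: 17.6
grasp_force: 30.0
-70.9 [-0.4  0.2  1. ] 17.6 21.05
t: 21.85
ee_pos: [510.4, -270.5, 167.0]
orientation: [-2.675, -1.645, 0.0]
ft_force: [-0.6, 0.6, -1.8]
width: 17.4
grasp_force: 30.0
-117.6 [ 0.3 -0.8  1.8] 17.4 21.85
```

```bash
python3 -m inch '[[[0,0,1,0,0,0,0],[0,0,1.8,0,0,0,0],[0,0,1.8,0,0,0,0],[0,0,1.8,0,0,0,30],[0,0,1.8,0,0,0,60],[0,0,1.8,0,0,0,100],[0,0,1.8,0,0,0,100],[0,0,1.8,0,0,0,100],[0,0,1.8,0,0,0,100],[0,0,1.8,0,0,0,100]]]'
python3 -m inch '[[[0,0,-15,0,0,0,100],[0,0,-40,0,0,0,100],[0,0,-70,0,0,0,100],[0,0,-100,0,0,0,100],[0,0,-130,0,0,0,100],[0,0,-150,0,0,0,100],[0,0,-150,0,0,0,100],[0,0,-150,0,0,0,100],[0,0,-150,0,0,0,100],[0,0,-150,0,0,0,100]]]'
python3 - <<'E'
from h import *
d={n:optics.get_image(n) for n in("side","top")}
a=cv2.resize(d["side"]["frame"],(512,384));b=cv2.resize(d["top"]["frame"][130:280,300:450],(288,384))
cv2.imwrite("pics/e.png",cv2.convertScaleAbs(np.hstack([a,b])[:,:,::-1],alpha=1.5))
E
```

```text
t: 22.85
ee_pos: [510.0, -270.3, 164.8]
orientation: [-2.674, -1.645, 0.001]
ft_force: [0.3, 0.4, -0.5]
width: 70.4
grasp_force: 0.0
t: 23.85
ee_pos: [509.7, -270.1, 313.4]
orientation: [-2.672, -1.644, 0.003]
ft_force: [-0.8, -0.2, 0.1]
width: 87.6
grasp_force: 0.0
```

View pics/e.png

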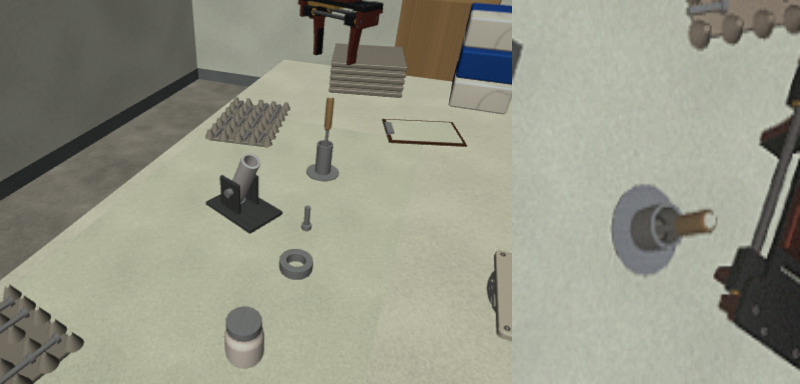

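The brush stands released in its pot, with the handle top at (329,100) and the pot at (324,155). The gripper is clear above, and the jar, ring and bolt are where they were. Handing in.

```bash
python3 -c "
from h import *
print(ctrl.close_job())"
```

```text
the job is handed in; nothing more can be done
None
```

The sleeve got three full strokes, each with about 5 N on the pad, which lies about 88 mm below the mouth. The brush is back standing in its pot, the jar, ring and bolt look unmoved in the last picture, and the job was handed in at about 24 s; no verdict came back.

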